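Tap-test three clay comales for cracks

TASK

Tap-test the three clay comales on the shelf for cracks: with the fingertips, tap each one lightly on its flat middle, first the smallest, then the middle-sized one, last the largest. Only tap them: do not lift, shift or tip them, and leave the cup, the pastry brush and the salt jar where they are.

Things in the scene. Friction and masses are not known exactly. Their poses are not given: they have to be found in the camera images.
- comal_small: the smallest of three terracotta comales (shallow round griddle dishes), face up, loose on its rest: 86 mm across the rim, 16 mm high, about 150 g, two flat ears 16 mm beyond the rim along its x and -x. Origin: centre of its underside (65 mm above the table), z up; the flat middle of its face, 60 mm across, is 8 mm above the origin, the rim 16 mm. Which comal lies left, centre or right varies.
- rest_small: soft round black silicone rest, 35 mm high, under the smallest comal, fixed to the cedar shelf (top 30 mm above the table). Origin: centre of its underside. It gives: 0.5 to 2.5 N on the middle of the comal starts it sinking, each further mm takes 0.6 N, after 10 mm it is hard; it springs back when let go.
- comal_middle: the middle-sized of three terracotta comales (shallow round griddle dishes), face up, loose on its rest: 118 mm across the rim, 16 mm high, about 280 g, two flat ears 16 mm beyond the rim along its x and -x. Origin: centre of its underside (65 mm above the table), z up; the flat middle of its face, 87 mm across, is 8 mm above the origin, the rim 16 mm. Which comal lies left, centre or right varies.
- rest_middle: soft round black silicone rest, 35 mm high, under the middle-sized comal, fixed to the cedar shelf (top 30 mm above the table). Origin: centre of its underside. It gives: 0.5 to 2.5 N on the middle of the comal starts it sinking, each further mm takes 0.6 N, after 10 mm it is hard; it springs back when let go.
- comal_large: the largest of three terracotta comales (shallow round griddle dishes), face up, loose on its rest: 150 mm across the rim, 16 mm high, about 450 g, two flat ears 16 mm beyond the rim along its x and -x. Origin: centre of its underside (65 mm above the table), z up; the flat middle of its face, 114 mm across, is 8 mm above the origin, the rim 16 mm. Which comal lies left, centre or right varies.
- rest_large: soft round black silicone rest, 35 mm high, under the largest comal, fixed to the cedar shelf (top 30 mm above the table). Origin: centre of its underside. It gives: 0.5 to 2.5 N on the middle of the comal starts it sinking, each further mm takes 0.6 N, after 10 mm it is hard; it springs back when let go.
- cup: turquoise ceramic cup, 72 mm across, 80 mm high, upright on the low adobe wall (top 50 mm above the table) behind the shelf; leave alone. Origin: centre of its underside
- brush: pastry brush, 190 mm long, lying on the low adobe wall roughly along y; leave alone. Origin: underside of its middle, x along the handle towards the bristles
- salt_jar: small glass salt jar with wooden lid, 56 mm across, 75 mm high, upright on the low adobe wall; leave alone. Origin: centre of its underside
There are look-alikes about, which are no part of the job. Leave any white look-alike of the comal_small alone.

How it is judged:
By the outcome, as a careful person would: the job done as asked, in the order asked, and still so for the second after the job is handed in, with the robot touching nothing.
It also fails if it takes over 45 s, if anything falls off the work surface, if the arm or the gripper's body presses on something with over 40 N, if the wrist force passes 120 N, or if a joint passes its speed limit or range.

ROBOT

A 6-joint arm with a two-finger parallel gripper is mounted at the origin on the work surface. World frame = base frame: x ahead of the robot, y to its left, z up, the work surface at z = 0. Lengths are in m, angles in degrees, forces in N, time in s.
With the tool pointing down it reaches from about 0.35 to 0.875 m from the base axis. Payload 4.2 kg.
Tool frame: the origin (TCP) lies at the very end of the fingers, on their centre line; the grasp point (between the pads) lies 19 mm behind it (r.grip_point_offset is the distance from the TCP to the grasp point, in m); z points along the fingers, y is the line along which they close (so a half turn about z gives the same grasp; the last joint's range is limited). The gripper opens to 87 mm and grips with 3 to 60 N. Pads are 19 mm wide; open, the fingers measure 117 mm over their backs; the gripper's body (75 mm by 190 mm) begins 51 mm behind the grasp point.
Start: joints at [88.957, 22.042, 0.453, 0, -68.411, -14.817], TCP at [0.171, 0.601, 0.223] pointing down, gripper open.
Joint ranges: [-179.83, 179.83], [-69.29, 118.12], [-61.27, 80.66], [-181.25, 117.63], [-171.15, -9.14], [-177.46, 177.46]. Speed limits (degrees/s): [159.86, 159.86, 180, 180, 180, 180].

INTERFACE

Orientations are given as a 3x3 rotation matrix whose columns are the frame's x, y, z axes.
In Python, from station import r gives the robot as it stands.
- The arm moves only by the tool move_arm, never from a script. Its argument "series" is a list of rows, each a list of 3 entries, a list of its own where there are three numbers: the turn, a rotation vector about the tool's x, y, z as a fraction of full scale, then the shift along the tool's x, y, z as a fraction of full scale, then the opening, from 0 (shut) to 1 (fully open). A call has 1 to 12 rows; each row shifts and turns the commanded pose from where the row before left it, along the tool's axes as they then stand; what a row does not reach is not made up. Full scale, the value 1, is 0.5 m for a shift and 0.1 rad for a turn. A row lasts 1/10 s, in which the tool goes at most 50 mm and 8.59 degrees, less where a joint would pass 70% of its speed; a pose out of reach is approached as far as the arm can. A call with a number of a shift or a turn outside -1 to 1 is refused whole. A call with a gripper value outside its range is refused whole. The fingers move at their own pace and stop on an object; the grip force is fixed at half the most. Time passes only in rows, so rows that do not move let the fingers close. It gives the time, the measured TCP pose, the force, the opening and the grip force at its end, in the units of the state.
- r.sense(): the state, without advancing time (a new reading comes with each control period).
- r.capture(name): name is "scene" or "top" or "wrist"; returns a dict with "img" (480x640x3 uint8, red, green, blue), "fx", "fy", "cx", "cy" (pixels), "origin" and "orientation" of the camera in the world. Camera axes: x right, y up, looking along -z (the intrinsics and any distortion apply to the point x, -y, -z); pixel columns grow to the right and rows downward; lengths in m; the calibration is good to about 2 mm. The wrist camera is an equidistant fisheye: a pixel r from the principal point sees the ray r / f radians off the axis. A picture is of the moment at which its call begins. There is no depth.
- r.finish_job(): hands the job in; it is judged then, once.
Trained networks look in the newest picture that a camera, given by its name, has taken for a name from the list of things; names that differ only in an ending like _2 or _b are one class to them, and where a whole thing is asked for, a point or a joint stands for the part that bears it (a point fixed in the world has none). Each returns a list of dicts, best first, with "score" (0 to 1); they miss things now and then, are a little off and sometimes report something else, mostly with a low value. They report only what shows in the picture. A call takes as long as a camera call. They do not tell look-alikes from the thing itself.
- r.cut_out(target, camera): "pixels" (480x640 bool, what is visible of it) and "centre" ([column, row] in pixels, amid what is visible of it).
- r.pinpoint(target, camera): "centre" ([column, row] in pixels: a listed point, or the origin of a listed thing).
The state is a dict: "time_s": time; "joints": joint angles; "joint_velocities": joint speeds; "effort": joint torques, N m; "tcp_pos": TCP position; "ee_rot": TCP orientation; "wrist_force": force on the tool from outside, world axes, zero at the start; "moment": the same for the moment, N m; "gripper_width": opening from 0.0 (shut) to 1.0 (fully open); "gripper_force": force on a finger pad.
Only numpy, scipy, OpenCV 4.12 (cv2) and the standard library are available. Lean on these libraries where they do the work, as an engineer would, in place of code of your own. Each camera call takes 0.05 s, during which the arm holds its last target. There are 200 camera calls.

## Working session

There is one attempt and no reset: what is moved stays moved. The work goes in short steps, Python scripts to look and compute and a tool call to move; the robot and the scene stay as the last step left them, time stands still between calls to the robot, and variables do not carry over. Pictures are saved under pics/ and viewed, at most 10 in all, crops included, and the job is handed in when it is done.

Besides the shell and the picture viewer there is one more tool, called after "Emit:" as name([rows], argument=value, ...), one row to a line, values as JSON. move_arm: Moves the arm, as the interface text tells. Its arguments: {"type":"object","properties":{"series":{"type":"array"}},"required":["series"]}

```bash
mkdir -p pics
cat > h.py <<'E'
import numpy as np, cv2
from station import r
def pix2w(c,p,z):
    d=np.array([(p[0]-c["cx"])/c["fx"],-(p[1]-c["cy"])/c["fy"],-1.0])
    d=np.array(c["orientation"])@d; o=np.array(c["origin"])
    return o+d*(z-o[2])/d[2]
E
python3 - <<'E'
from h import *
s=r.sense();print(s["time_s"],s["tcp_pos"],np.round(s["ee_rot"],3).tolist(),s["wrist_force"],s["gripper_width"])
for cam in("top","scene"):
    c=r.capture(cam);cv2.imwrite(f"pics/{cam}1.png",c["img"][:,:,::-1]);print(cam,np.round(c["origin"],3))
    for t in("comal_small","comal_middle","comal_large","cup","salt_jar","brush"):
        z={"c":.065}.get(t[0],.05); z=.05 if t=="cup" else z
        for d in r.pinpoint(t,cam): print(t,"pin",round(d["score"],2),np.round(d["centre"]),np.round(pix2w(c,d["centre"],z),3))
        if t[:3]=="com":
          for d in r.cut_out(t,cam):
            print(t,"cut",round(d["score"],2),np.round(d["centre"]),np.round(pix2w(c,d["centre"],.078),3),d["pixels"].sum())
E
```

```text
0.0 [0.17061724 0.60063219 0.22143737] [[0.962, -0.273, -0.001], [-0.273, -0.962, -0.002], [0.0, 0.002, -1.0]] [ 0.35911982 -0.56900501 -0.65568481] 0.998780723943816
top [ 0.402 -0.006  1.308]
comal_small pin 0.84 [446. 248.] [ 0.509 -0.26   0.065]
comal_small pin 0.81 [448. 375.] [ 0.256 -0.259  0.065]
comal_small pin 0.33 [442. 156.] [ 0.699 -0.256  0.065]
comal_small cut 0.88 [449. 375.] [ 0.257 -0.257  0.078] 1629
comal_small cut 0.77 [449. 248.] [ 0.507 -0.264  0.078] 1684
comal_middle pin 0.56 [193. 235.] [0.537 0.252 0.065]
comal_middle cut 0.74 [191. 235.] [0.535 0.253 0.078] 2902
comal_middle cut 0.33 [443. 150.] [ 0.708 -0.256  0.078] 809
comal_large pin 0.89 [318. 256.] [ 0.494 -0.002  0.065]
comal_large pin 0.65 [311. 147.] [0.718 0.012 0.065]
comal_large cut 0.96 [319. 257.] [ 0.491 -0.004  0.078] 4663
cup pin 0.95 [309. 150.] [0.717 0.017 0.05 ]
cup pin 0.31 [448. 248.] [ 0.51  -0.267  0.05 ]
salt_jar pin 0.69 [439. 154.] [ 0.705 -0.254  0.05 ]
brush pin 0.76 [158. 140.] [0.738 0.331 0.05 ]
scene [ 0.921 -0.822  0.83 ]
comal_small pin 0.71 [263. 314.] [ 0.506 -0.264  0.065]
comal_small pin 0.64 [325. 234.] [ 0.496 -0.007  0.065]
comal_small pin 0.57 [160. 294.] [ 0.307 -0.318  0.065]
comal_small pin 0.3 [390. 192.] [0.555 0.209 0.065]
comal_small cut 0.97 [157. 289.] [ 0.304 -0.318  0.078] 1228
comal_small cut 0.75 [267. 308.] [ 0.51  -0.257  0.078] 1574
comal_middle pin 0.87 [388. 182.] [0.536 0.243 0.065]
comal_middle cut 0.97 [390. 177.] [0.537 0.245 0.078] 1272
comal_large cut 0.79 [328. 231.] [ 0.503 -0.007  0.078] 2662
cup pin 0.78 [430. 267.] [0.725 0.023 0.05 ]
cup pin 0.29 [266. 312.] [ 0.499 -0.245  0.05 ]
salt_jar pin 0.69 [362. 359.] [ 0.703 -0.256  0.05 ]
salt_jar pin 0.34 [476. 192.] [0.73  0.333 0.05 ]
brush pin 0.78 [477. 193.] [0.733 0.329 0.05 ]
brush pin 0.35 [326. 234.] [0.489 0.011 0.05 ]
```

View pics/top1.png

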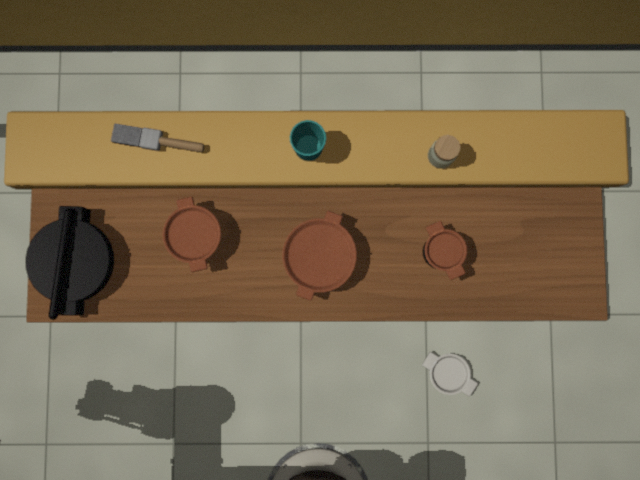

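View pics/scene1.png

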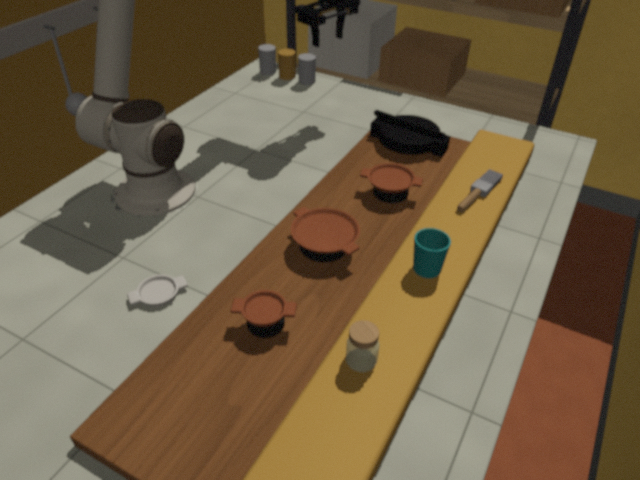

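The top view shows the terracotta comales: small at (446,250), large at (320,256), middle at (193,235). The white look-alike is on the table at (450,375), and a black pot is at (70,262). This matches the network detections.

Emit:
move_arm([
  [[0,0,0],[0.066,0.065,0],0],
  [[0,0,0],[0.066,0.065,0],0],
  [[0,0,0],[0.066,0.065,0],0],
  [[0,0,0],[0.066,0.065,0],0],
  [[0,0,0],[0.066,0.065,0],0],
  [[0,0,0],[0.066,0.065,0],0],
  [[0,0,0],[0.066,0.065,0],0],
  [[0,0,0],[0.066,0.065,0],0],
  [[0,0,0],[0.066,0.065,0],0],
  [[0,0,0],[0.066,0.065,0],0],
])

```text
time_s: 2.0
tcp_pos: [0.4, 0.1968, 0.2231]
ee_rot: [[0.962, -0.273, 0.001], [-0.273, -0.962, 0.001], [0.001, -0.001, -1.0]]
wrist_force: [0.3, 0.4, 0.4]
gripper_width: 0.173
gripper_force: 0.0
```

Emit:
move_arm([
  [[0,0,0],[0.042,0.076,0],0],
  [[0,0,0],[0.042,0.076,0],0],
  [[0,0,0],[0.042,0.076,0],0],
  [[0,0,0],[0.042,0.076,0],0],
  [[0,0,0],[0.042,0.076,0],0],
  [[0,0,0],[0.042,0.076,0],0],
  [[0,0,0],[0.042,0.076,0],0],
  [[0,0,0],[0.042,0.076,0],0],
  [[0,0,0],[0.042,0.076,0],0],
  [[0,0,0],[0.042,0.076,0],0],
  [[0,0,0],[0.042,0.076,0],0],
  [[0,0,0],[0,0,0],0],
])

```text
time_s: 3.2
tcp_pos: [0.5079, -0.271, 0.2217]
ee_rot: [[0.96, -0.278, -0.0], [-0.278, -0.96, -0.001], [-0.0, 0.001, -1.0]]
wrist_force: [-1.1, 1.3, 0.3]
gripper_width: 0.001
gripper_force: 0.0
```

```bash
cat > k.py <<'E'
from h import *
import sys
# refine comal centres from the red rim outline in the top picture, print tool-axis shifts
s=r.sense(); R=np.array(s["ee_rot"]); p=np.array(s["tcp_pos"])
print("t",s["time_s"],"p",p.round(4),"F",np.round(s["wrist_force"],2),"g",round(s["gripper_width"],3))
print(R.round(4).tolist())
T={"small":(.507,-.263),"middle":(.536,.250),"large":(.494,-.003)}
for k,(x,y) in T.items(): print(k,(R.T@(np.array([x,y,.10])-p)/.5).round(4))
E
python3 k.py
python3 - <<'E'
from h import *
img=cv2.imread("pics/top1.png"); c=r.capture("top")
hsv=cv2.cvtColor(img,cv2.COLOR_BGR2HSV)
g=cv2.medianBlur(cv2.cvtColor(img,cv2.COLOR_BGR2GRAY),3)
for n,(u,v,d) in {"small":(446,250,.086),"middle":(193,235,.118),"large":(320,256,.150)}.items():
    R=d/2*c["fx"]/(1.308-.081)
    b=img[:,:,2].astype(float)/(img[:,:,1]+1.); m=((b>1.75)*255).astype(np.uint8)
    k=int(R*1.1)|1; m=cv2.morphologyEx(m,cv2.MORPH_OPEN,cv2.getStructuringElement(cv2.MORPH_ELLIPSE,(k,k)))
    N,l,st,ce=cv2.connectedComponentsWithStats(m); 
    i=l[v,u]
    if i: print(n,R.round(1),st[i],pix2w(c,ce[i],.078).round(4))
E
```

```text
t 3.2 p [ 0.5079 -0.271   0.2217] F [-1.1   1.34  0.35] g 0.001
[[0.9605, -0.2783, -0.0005], [-0.2783, -0.9605, -0.0009], [-0.0002, 0.001, -1.0]]
small [-0.0062 -0.0152  0.2434]
middle [-0.236  -1.0168  0.2425]
large [-0.1759 -0.5074  0.243 ]
```

Emit:
move_arm([
  [[0,0,0],[-0.003,-0.0075,0.06],0],
  [[0,0,0],[-0.003,-0.0075,0.06],0],
  [[0,0,0],[0,0,0.06],0],
  [[0,0,0],[0,0,0.06],0],
  [[0,0,0],[0,0,0.016],0],
  [[0,0,0],[0,0,0],0],
  [[0,0,0],[0,0,0],0],
  [[0,0,0],[0,0,0],0],
])

```text
time_s: 4.05
tcp_pos: [0.5078, -0.2589, 0.0965]
ee_rot: [[0.962, -0.273, 0.004], [-0.273, -0.962, -0.001], [0.004, 0.0, -1.0]]
wrist_force: [1.0, 0.5, -0.6]
gripper_width: 0.002
gripper_force: 0.0
```

```bash
python3 k.py
python3 - <<'E'
from h import *
c=r.capture("wrist");cv2.imwrite("pics/w1.png",c["img"][:,:,::-1])
c=r.capture("scene");cv2.imwrite("pics/s2.png",cv2.resize(c["img"][200:400,160:400,::-1],None,fx=3,fy=3))
for _ in range(4): r.capture("top"); print(np.round(r.sense()["wrist_force"],2))
E
```

```text
t 4.05 p [ 0.5078 -0.2589  0.0965] F [ 1.01  0.49 -0.58] g 0.002
[[0.9621, -0.2728, 0.0035], [-0.2728, -0.9621, -0.001], [0.0037, 0.0, -1.0]]
small [ 0.0007  0.0082 -0.0071]
middle [-0.2233 -0.9947 -0.0079]
large [-0.1661 -0.4849 -0.0077]
[-0.21 -0.12  0.57]
[ 1.   -0.18 -0.16]
[0.06 0.26 0.14]
[-0.25 -0.17  0.58]
```

View pics/s2.png

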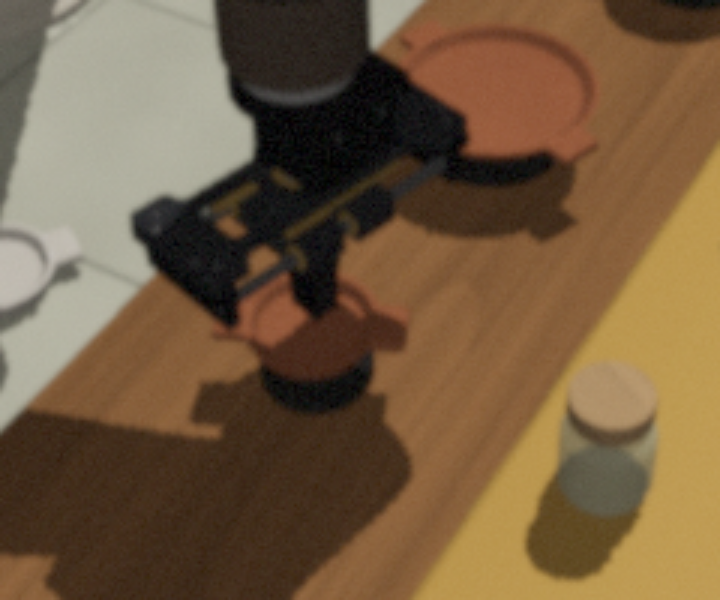

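The scene crop shows the shut fingertips over the small comal's middle, around (318,300). I'm shifting 4 mm and lowering gently.

Emit:
move_arm([
  [[0,0,0],[0,0.007,0.012],0],
  [[0,0,0],[0,0,0.012],0],
  [[0,0,0],[0,0,0.012],0],
  [[0,0,0],[0,0,0],0],
  [[0,0,0],[0,0,0],0],
])

```text
time_s: 4.85
tcp_pos: [0.5054, -0.2622, 0.0761]
ee_rot: [[0.962, -0.273, -0.001], [-0.273, -0.962, 0.0], [-0.001, 0.0, -1.0]]
wrist_force: [-0.4, 0.7, 0.0]
gripper_width: 0.004
gripper_force: 0.0
```

Emit:
move_arm([
  [[0,0,0],[0,0,0.004],0],
  [[0,0,0],[0,0,0],0],
])

```text
time_s: 5.05
tcp_pos: [0.5056, -0.2621, 0.0745]
ee_rot: [[0.962, -0.273, -0.0], [-0.273, -0.962, 0.0], [-0.0, -0.0, -1.0]]
wrist_force: [-0.2, -0.5, -0.1]
gripper_width: 0.01
gripper_force: 0.0
```

Emit:
move_arm([
  [[0,0,0],[0,0,0.004],0],
  [[0,0,0],[0,0,0],0],
])

```text
time_s: 5.25
tcp_pos: [0.5059, -0.2622, 0.0727]
ee_rot: [[0.962, -0.273, 0.001], [-0.273, -0.962, -0.0], [0.001, 0.0, -1.0]]
wrist_force: [-0.8, 0.4, 1.7]
gripper_width: 0.008
gripper_force: 0.7
```

Emit:
move_arm([
  [[0,0,0],[0,0,0.003],0],
  [[0,0,0],[0,0,0],0],
])

```text
time_s: 5.45
tcp_pos: [0.5059, -0.2622, 0.0713]
ee_rot: [[0.962, -0.273, 0.001], [-0.273, -0.962, -0.0], [0.001, 0.0, -1.0]]
wrist_force: [0.4, 0.8, 2.8]
gripper_width: 0.009
gripper_force: 1.2
```

Run:
```python
from h import *
for _ in range(3): r.capture("top"); s=r.sense(); print(np.round(s["wrist_force"],2),s["tcp_pos"][2])
```

```text
[ 0.92 -0.63  1.78] 0.07134650292371932
[ 0.08 -0.04  1.62] 0.07136508051706231
[-0.29  0.3   2.67] 0.07132567948260016
```

Contact is clear at about 2 N. Lifting off and moving to the middle comal.

Emit:
move_arm([
  [[0,0,0],[0,0,-0.02],0],
  [[0,0,0],[0,0,-0.05],0],
  [[0,0,0],[0,0,-0.06],0],
  [[0,0,0],[0,0,0],0],
])

```text
time_s: 6.0
tcp_pos: [0.5081, -0.2631, 0.1408]
ee_rot: [[0.962, -0.272, 0.008], [-0.272, -0.962, -0.003], [0.009, 0.001, -1.0]]
wrist_force: [1.3, -0.2, 1.4]
gripper_width: 0.007
gripper_force: 0.0
```

Emit:
move_arm([
  [[0,0,0],[-0.0185,-0.0835,0],0],
  [[0,0,0],[-0.0185,-0.0835,0],0],
  [[0,0,0],[-0.0185,-0.0835,0],0],
  [[0,0,0],[-0.0185,-0.0835,0],0],
  [[0,0,0],[-0.0185,-0.0835,0],0],
  [[0,0,0],[-0.0185,-0.0835,0],0],
  [[0,0,0],[-0.0185,-0.0835,0],0],
  [[0,0,0],[-0.0185,-0.0835,0],0],
  [[0,0,0],[-0.0185,-0.0835,0],0],
  [[0,0,0],[-0.0185,-0.0835,0],0],
  [[0,0,0],[-0.0185,-0.0835,0],0],
  [[0,0,0],[-0.0185,-0.0835,0],0],
])

```text
time_s: 7.2
tcp_pos: [0.5351, 0.2516, 0.1358]
ee_rot: [[0.962, -0.273, -0.001], [-0.273, -0.962, -0.0], [-0.001, 0.001, -1.0]]
wrist_force: [0.5, -0.8, 0.4]
gripper_width: -0.002
gripper_force: 0.0
```

Emit:
move_arm([
  [[0,0,0],[0,0,0.03],0],
  [[0,0,0],[0,0,0.03],0],
  [[0,0,0],[0,0,0],0],
  [[0,0,0],[0,0,0],0],
  [[0,0,0],[0,0,0],0],
])

```text
time_s: 7.7
tcp_pos: [0.5362, 0.25, 0.1069]
ee_rot: [[0.962, -0.274, 0.001], [-0.274, -0.962, 0.001], [0.001, -0.001, -1.0]]
wrist_force: [0.5, -0.1, 0.1]
gripper_width: 0.001
gripper_force: 0.0
```

```bash
python3 k.py
python3 - <<'E'
from h import *
c=r.capture("scene");cv2.imwrite("pics/s3.png",cv2.resize(c["img"][100:400,200:520,::-1],None,fx=2,fy=2))
c=r.capture("top")
for t in("comal_small","comal_large"):
  for d in r.pinpoint(t,"top")[:2]: print(t,np.round(pix2w(c,d["centre"],.065),3))
E
```

```text
t 7.7 p [0.5362 0.25   0.1069] F [ 0.52 -0.11  0.12] g 0.001
[[0.9619, -0.2735, 0.0011], [-0.2735, -0.9619, 0.0006], [0.0009, -0.0009, -1.0]]
small [0.2245 1.0029 0.0132]
middle [-0.0003  0.0002  0.0139]
large [0.0573 0.5099 0.0135]
comal_small [ 0.26  -0.258  0.065]
comal_small [ 0.506 -0.268  0.065]
comal_large [ 0.506 -0.004  0.065]
```

View pics/s3.png

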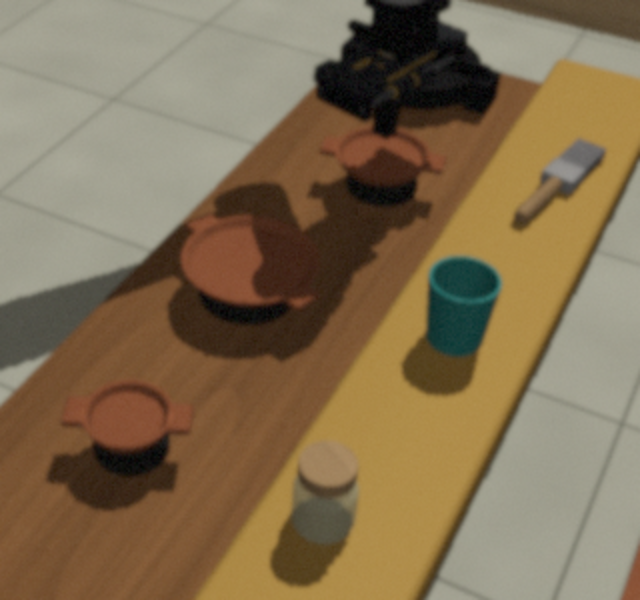

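The crop shows the small comal in place at (128,420) and the fingertips above the middle comal at (385,130).

Emit:
move_arm([
  [[0,0,0],[0,0,0.02],0],
  [[0,0,0],[0,0,0.02],0],
  [[0,0,0],[0,0,0.02],0],
  [[0,0,0],[0,0,0],0],
  [[0,0,0],[0,0,0],0],
])

```text
time_s: 8.4
tcp_pos: [0.5356, 0.2499, 0.0754]
ee_rot: [[0.962, -0.273, -0.001], [-0.273, -0.962, -0.001], [-0.001, 0.001, -1.0]]
wrist_force: [0.6, 0.1, -0.5]
gripper_width: 0.003
gripper_force: 0.0
```

Emit:
move_arm([
  [[0,0,0],[0,0,0.004],0],
  [[0,0,0],[0,0,0.003],0],
  [[0,0,0],[0,0,0],0],
])

```text
time_s: 8.7
tcp_pos: [0.536, 0.2503, 0.0729]
ee_rot: [[0.962, -0.273, 0.001], [-0.273, -0.962, 0.0], [0.001, -0.001, -1.0]]
wrist_force: [-0.4, -0.2, 1.3]
gripper_width: 0.005
gripper_force: 0.6
```

Emit:
move_arm([
  [[0,0,0],[0,0,0.003],0],
  [[0,0,0],[0,0,0],0],
])

```text
time_s: 8.9
tcp_pos: [0.5359, 0.2503, 0.0714]
ee_rot: [[0.962, -0.273, 0.001], [-0.273, -0.962, 0.0], [0.001, -0.001, -1.0]]
wrist_force: [0.8, 0.2, 1.6]
gripper_width: 0.007
gripper_force: 1.0
```

Run:
```python
from h import *
for _ in range(3): r.capture("top"); s=r.sense(); print(np.round(s["wrist_force"],2),s["tcp_pos"])
```

```text
[0.08 0.58 2.58] [0.53596651 0.25031044 0.07139924]
[-0.38  0.79  2.1 ] [0.53598875 0.2503127  0.07141748]
[-0.46 -0.    2.52] [0.53594175 0.25031938 0.07137751]
```

Emit:
move_arm([
  [[0,0,0],[0,0,-0.02],0],
  [[0,0,0],[0,0,-0.05],0],
  [[0,0,0],[0,0,-0.06],0],
  [[0,0,0],[0,0,0],0],
])

```text
time_s: 9.45
tcp_pos: [0.5382, 0.2516, 0.1411]
ee_rot: [[0.962, -0.272, 0.008], [-0.272, -0.962, 0.005], [0.006, -0.007, -1.0]]
wrist_force: [1.1, 0.7, -0.1]
gripper_width: -0.002
gripper_force: 0.0
```

Emit:
move_arm([
  [[0,0,0],[0.008,0.0635,0],0],
  [[0,0,0],[0.008,0.0635,0],0],
  [[0,0,0],[0.008,0.0635,0],0],
  [[0,0,0],[0.008,0.0635,0],0],
  [[0,0,0],[0.008,0.0635,0],0],
  [[0,0,0],[0.008,0.0635,0],0],
  [[0,0,0],[0.008,0.0635,0],0],
  [[0,0,0],[0.008,0.0635,0],0],
  [[0,0,0],[0,0,0.03],0],
  [[0,0,0],[0,0,0.03],0],
  [[0,0,0],[0,0,0],0],
  [[0,0,0],[0,0,0],0],
])

```text
time_s: 10.65
tcp_pos: [0.497, -0.0031, 0.1061]
ee_rot: [[0.962, -0.273, -0.001], [-0.273, -0.962, -0.0], [-0.0, 0.001, -1.0]]
wrist_force: [-0.3, 0.6, 0.5]
gripper_width: 0.007
gripper_force: 0.0
```

Emit:
move_arm([
  [[0,0,0],[0,0,0.02],0],
  [[0,0,0],[0,0,0.02],0],
  [[0,0,0],[0,0,0.018],0],
  [[0,0,0],[0,0,0],0],
  [[0,0,0],[0,0,0],0],
])

```text
time_s: 11.15
tcp_pos: [0.497, -0.003, 0.0767]
ee_rot: [[0.962, -0.273, -0.001], [-0.273, -0.962, -0.0], [-0.001, 0.001, -1.0]]
wrist_force: [-0.2, 0.2, 0.3]
gripper_width: 0.005
gripper_force: 0.0
```

Emit:
move_arm([
  [[0,0,0],[0,0,0.004],0],
  [[0,0,0],[0,0,0.004],0],
  [[0,0,0],[0,0,0],0],
])

```text
time_s: 11.45
tcp_pos: [0.4974, -0.0029, 0.0733]
ee_rot: [[0.962, -0.273, 0.001], [-0.273, -0.962, 0.0], [0.001, -0.0, -1.0]]
wrist_force: [-0.6, 0.5, 2.9]
gripper_width: 0.005
gripper_force: 1.0
```

Emit:
move_arm([
  [[0,0,0],[0,0,0.003],0],
  [[0,0,0],[0,0,0],0],
])

```text
time_s: 11.65
tcp_pos: [0.4975, -0.0029, 0.0719]
ee_rot: [[0.962, -0.273, 0.001], [-0.273, -0.962, 0.0], [0.001, -0.0, -1.0]]
wrist_force: [0.1, 0.1, 2.9]
gripper_width: 0.004
gripper_force: 1.4
```

Run:
```python
from h import *
for _ in range(3): r.capture("top"); s=r.sense(); print(np.round(s["wrist_force"],2),s["tcp_pos"])
```

```text
[-0.34  0.54  2.31] [ 0.49743371 -0.00288098  0.07189165]
[-0.69  0.8   2.98] [ 0.49741501 -0.00289234  0.07188508]
[0.66 0.58 2.42] [ 0.49743269 -0.00288339  0.07186215]
```

Contact at about 2.6 N. Lifting clear, then checking.

Emit:
move_arm([
  [[0,0,0],[0,0,-0.02],0],
  [[0,0,0],[0,0,-0.05],0],
  [[0,0,0],[0,0,-0.08],0],
  [[0,0,0],[0,0,-0.08],0],
  [[0,0,0],[-0.08,0,0],0],
  [[0,0,0],[-0.08,0,0],0],
  [[0,0,0],[0,0,0],0],
  [[0,0,0],[0,0,0],0],
  [[0,0,0],[0,0,0],0],
])

```text
time_s: 12.7
tcp_pos: [0.4209, 0.019, 0.187]
ee_rot: [[0.962, -0.273, 0.001], [-0.273, -0.962, 0.0], [0.001, -0.0, -1.0]]
wrist_force: [0.4, -0.0, -0.5]
gripper_width: 0.005
gripper_force: 0.0
```

Run:
```python
from h import *
c=r.capture("scene")
a=cv2.imread("pics/scene1.png"); b=c["img"][:,:,::-1]
cv2.imwrite("pics/s4.png",cv2.resize(np.hstack([a[100:400,120:520],b[100:400,120:520]]),None,fx=1,fy=1))
for t in("comal_small","comal_middle","comal_large"):
  for d in r.pinpoint(t,"scene")[:2]: print(t,np.round(d["centre"]))
```

```text
comal_small [159. 297.]
comal_small [265. 311.]
comal_middle [388. 178.]
comal_large [326. 235.]
```

View pics/s4.png

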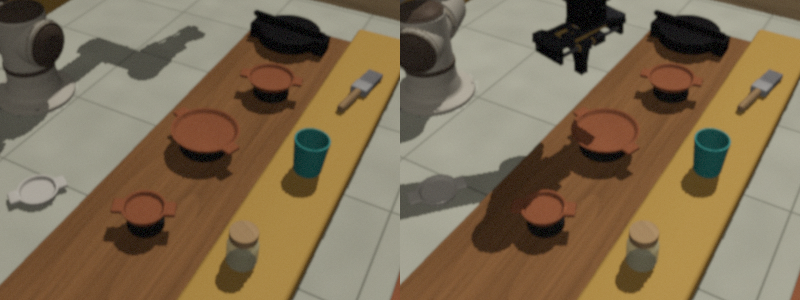

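The before and after views match: all three comales, the cup, brush and jar are unmoved, and the arm is clear.

```bash
python3 -c "
from station import r
print(r.finish_job())"
```

```text
the job is handed in; nothing more can be done
None
```

I tapped the small, middle and large comales in that order, each with about 2–3 N on the flat middle; before-and-after pictures show nothing moved, and the job was handed in with the arm clear at about 13 s.

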